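Swing the fume nozzle aside and hold the parts carrier up level

ROBOT

A 7-joint arm with a two-finger parallel gripper is mounted at the origin on the work surface. World frame = base frame: x ahead of the robot, y to its left, z up, the work surface at z = 0. Lengths are in m, angles in rad, forces in N, time in s.
With the tool pointing down it reaches from about 0.4 to 0.85 m from the base axis. Payload 10.4 kg.
Tool frame: the origin (TCP) lies on the centre line of the jaws, within the pads' length; the fingertips stand r.finger_overhang ahead of it and the grasp point (between the pads) lies 5 mm behind it (r.finger_overhang is the distance from the TCP to the fingertips, in m); z points along the fingers, y is the line along which they close (so a half turn about z gives the same grasp; the last joint's range is limited). The gripper opens to 87 mm and grips with 3 to 60 N. Pads are 19 mm wide; open, the fingers measure 117 mm over their backs; the gripper's body (75 mm by 190 mm) begins 51 mm behind the grasp point.
Start: joints at [1.257, 0.332, -0.065, 1.46, 0.022, 1.35, -0.088], TCP at [0.179, -0.599, 0.237] pointing down, gripper open.
Joint ranges: [-2.6, 2.6], [-0.5, 2.12], [-1.47, 1.34], [0.16, 2.42], [-1.27, 4.41], [0.06, 2.06], [-2.6, 2.6]. Speed limits (rad/s): [2.22, 2.22, 2.79, 2.79, 3.14, 3.14, 3.14].

INTERFACE

Orientations are given as a unit quaternion [x, y, z, w].
In Python, from bench import read_state, viewer, r gives the robot as it stands.
- The arm moves only by the tool carry_out, never from a script. Its argument "moves" is a list of rows, each a list of 6 numbers: the shift along the tool's x, y, z in units of 40 mm (1.0 is 40 mm), then the turn, a rotation vector about the tool's x, y, z in units of 8 degrees (1.0 is 8 degrees). A call has 1 to 20 rows; each row shifts and turns the commanded pose from where the row before left it, along the tool's axes as they then stand; what a row does not reach is not made up. A row lasts 1/8 s, in which the tool goes at most 62.5 mm and 10.7 degrees, less where a joint would pass 70% of its speed; a pose out of reach is approached as far as the arm can. A call is refused whole if a number of a shift passes 1 or a number of a turn 1, either way. A call with a gripper value outside its range is refused whole. "fingers" is the finger opening in mm, from 0 to 87, set as the call begins (left out, the last holds). The fingers move at their own pace and stop on an object; "force" is the grip in N (left out, the last holds). Time passes only in rows, so rows that do not move let the fingers close. It gives the time, the measured TCP pose, the force, the opening and the grip force at its end, in the units of the state.
- read_state(): the state, without advancing time (a new reading comes with each control period).
- viewer.camera(name): name is "scene" or "top" or "wrist"; returns a dict with "pixels" (400x640x3 uint8, red, green, blue), "range_z" (400x640 float32, m along the optical axis (not along the pixel's ray), 0 where there is no reading), "fx", "fy", "cx", "cy" (pixels), "xyz" and "orientation" of the camera in the world. Camera axes: x right, y down, z forward; pixel columns grow to the right and rows downward; lengths in m; the calibration is good to about 2 mm. A picture is of the moment at which its call begins.
- r.close_job(): hands the job in; it is judged then, once.
The state is a dict: "time": time; "joint_positions": joint angles; "joint_vel": joint speeds; "joint_torque": joint torques, N m; "ee_pos": TCP position; "eef_rot": TCP orientation; "ft_force": force on the tool from outside, world axes, zero at the start; "torque": the same for the moment, N m; "width": finger opening in m; "grip_force": force on a finger pad.
Only numpy, scipy, OpenCV 4.12 (cv2) and the standard library are available. Lean on these libraries where they do the work, as an engineer would, in place of code of your own. Each camera call takes 0.05 s, during which the arm holds its last target. There are 200 camera calls.

TASK

Swing the fume extractor's nozzle sideways, well clear of the parts carrier, while the carrier still rests on its stand, and leave the nozzle there. Then take the carrier by its handle, lift it about 10 cm above the stand and keep it there, still and level, so that the parts standing on it neither tip over nor come off; do not tip it on the way either. The job finishes while you are holding the carrier in the air (do not put it down or let go), and the other things on the bench stay where they are.

Things in the scene. Friction and masses are not known exactly. Their poses are not given: they have to be found in the camera images.
- stand: Round rubber-topped work stand fixed to the bench, 110 mm across and 40 mm high. Origin: centre of its underside, on the bench; z up.
- carrier: Loose aluminium parts carrier: a flat 150 x 120 mm pan (4 mm floor, rim 14 mm high) with an arch handle along the middle of its long direction. Total height 96 mm, 0.25 to 0.5 kg without its parts. It rests freely, level, on the stand, its underside 40 mm above the bench. Origin: centre of its underside; x along the long side and the handle, z up.
- carrier_handle (a point): Middle of the carrier's straight grip bar, 90 mm above the carrier's underside (so 130 mm above the bench at the start). The bar is black, 12 mm wide (carrier y) x 12 mm high, 130 mm long along the carrier's x; its underside is 70 mm above the rim of the pan; two posts hold it at 61 mm either side of the middle.
- capacitor_a: Black can capacitor, 26 mm across, 36 mm tall, 30 g, standing loose on the carrier's floor on the carrier's +y side of the handle, towards carrier -x. Origin: centre of its underside; z up.
- capacitor_b: Black can capacitor, 26 mm across, 30 mm tall, 30 g, standing loose on the carrier's floor on its +y side, towards carrier +x. Origin: centre of its underside; z up.
- transformer: Small transformer (dark iron core, copper winding), 40 x 30 x 34 mm, 110 g, standing loose on the carrier's floor on its -y side. Origin: centre of its underside; z up.
- extractor: Fume extractor fixed to the bench beyond the carrier: grey fan box 130 x 150 x 65 mm (from 40 mm before to 90 mm behind the post axis) with an upright post 36 to 48 mm across that ends, with the arm's black hub, 237 mm above the bench. Origin: on the post's axis at bench height; its -x points from the post roughly to the stand, z up.
- extractor_arm (a joint): Angle of the extractor's swing arm about the upright post axis (rad, -1.6 to 1.6). 0: the arm points along the extractor's -x. Positive turns counterclockwise seen from above. Friction hinge, about 0.2 N m (about 1 N at the nozzle): it stays where it is left.
- nozzle (a point): Centre of the nozzle's open mouth, facing down, 165 mm above the bench and 190 mm from the post axis. The white nozzle is a bell 76 mm across at the mouth narrowing to 32 mm, hanging at the end of a level tube 22 mm thick (axis 218 mm above the bench). At the start it hangs over the carrier's handle.
- nozzle_grip (a point): Point to hold on the black upright round pin on top of the nozzle: 14 mm diameter, standing from 234 to 280 mm above the bench; this point lies on the pin's axis, 260 mm above the bench.
- screwdriver: Bystander: screwdriver 190 mm long lying on the bench to the right (-y) of the stand. Origin: underside, near its middle.
- flux_jar: Bystander: small closed jar 44 mm across, 45 mm tall, to the left (+y) of the stand. Origin: centre of its underside.
- solder_spool: Bystander: grey spool 58 mm across, 50 mm tall. Origin: centre of its underside.
- multimeter: Bystander: hand-held meter lying flat, 170 x 85 x 44 mm. Origin: centre of its underside.
- parts_tray: Bystander: black open tray in four compartments, 140 x 100 x 35 mm. Origin: centre of its underside.
Not all that is in view belongs to the job. What is meant by the carrier is not red, and is the smaller of those in its own colour.

How it is judged:
On the way, in this order (a step that is already met when the one before it is completed fails the run):
1. the nozzle has been swung clear of the carrier, which still rests on its stand (horizontal distance between nozzle and carrier above 0.1 m and z of carrier in the frame of stand below 0.05 m and distance of carrier from where it was at the start of the episode below 0.03 m), for 0.2 s.
2. the carrier is lifted clear of the stand by the gripper (z of carrier in the frame of stand above 0.07 m and contact force between carrier and stand below 0.05 N and contact force between the fingers and carrier above 1 N), for 0.2 s.
At the end, for the whole second after the job is handed in: Gripper holds the carrier, underside 60-150 mm above the stand top, tilt under 0.12 rad, slower than 0.03 m/s and 0.25 rad/s, touching neither stand nor extractor; the three parts upright (0.3 rad) within its rim; nozzle over 100 mm sideways from the carrier centre (z of carrier in the frame of stand between 0.1 and 0.19 m and angle between carrier's own z axis and vertical below 0.12 rad and linear speed of carrier below 0.03 m/s and angular speed of carrier below 0.25 rad/s and contact force between the fingers and carrier above 1 N and contact force between carrier and stand below 0.05 N and contact force between carrier and extractor below 0.05 N and horizontal distance between nozzle and carrier above 0.1 m and x of capacitor_a in the frame of carrier between -0.075 and 0.075 m and y of capacitor_a in the frame of carrier between -0.06 and 0.06 m and z of capacitor_a in the frame of carrier between -0.01 and 0.02 m and angle between each of capacitor_a, capacitor_b, transformer's own z axis and vertical below 0.3 rad and x of capacitor_b in the frame of carrier between -0.075 and 0.075 m and y of capacitor_b in the frame of carrier between -0.06 and 0.06 m and z of capacitor_b in the frame of carrier between -0.01 and 0.02 m and x of transformer in the frame of carrier between -0.075 and 0.075 m and y of transformer in the frame of carrier between -0.06 and 0.06 m and z of transformer in the frame of carrier between -0.01 and 0.02 m); the arm keeps its last pose, push and grip.
It fails at once if the carrier is tipped by more than 0.3 rad (17 degrees) (angle between carrier's own z axis and vertical above 0.3 rad).
It fails at once if a part on the carrier falls over (angle between any of capacitor_a, capacitor_b, transformer's own z axis and vertical above 0.6 rad).
It fails at once if a bystander is moved more than 40 mm (distance of any of screwdriver, flux_jar, solder_spool, multimeter, parts_tray from where it was at the start of the episode above 0.04 m).
It also fails if it takes over 48 s, if anything falls off the work surface, if the arm or the gripper's body presses on something with over 40 N, if the wrist force passes 120 N, or if a joint passes its speed limit or range.

## Working session

There is one attempt and no reset: what is moved stays moved. The work goes in short steps, Python scripts to look and compute and a tool call to move; the robot and the scene stay as the last step left them, time stands still between calls to the robot, and variables do not carry over. Pictures are saved under pics/ and viewed, at most 10 in all, crops included, and the job is handed in when it is done.

Besides the shell and the picture viewer there is one more tool, called after "Request:" by a JSON object that holds its "op" and its "data", one argument or row to a line. carry_out: Moves the arm, as the interface text tells. Its arguments: {"type":"object","properties":{"moves":{"type":"array","items":{"type":"array","items":{"type":"number"}}},"fingers":{"type":"number"},"force":{"type":"number"}},"required":["moves"]}

```bash
mkdir -p pics; ls; cat > h.py <<'E'
import numpy as np, cv2
from scipy.spatial.transform import Rotation as R
from bench import read_state, viewer, r
def cloud(c):
    h,w=c["range_z"].shape; u,v=np.meshgrid(np.arange(w),np.arange(h)); z=c["range_z"]
    p=np.stack([(u-c["cx"])/c["fx"]*z,(v-c["cy"])/c["fy"]*z,z],-1)
    P=p@R.from_quat(c["orientation"]).as_matrix().T+np.array(c["xyz"]); P[z==0]=np.nan
    return P
def save(n,img): cv2.imwrite(f"pics/{n}.png",img[...,::-1])
E
python3 - <<'E'
from h import *
for n in("scene","top"):
    c=viewer.camera(n); np.save(n+".npy",c,allow_pickle=True); save(n+"0",c["pixels"]); print(n,c["xyz"],c["orientation"],c["fx"])
s=read_state(); print(s["time"],s["ee_pos"],s["eef_rot"],r.finger_overhang)
E
```

```text
pics
scene [1.10833874 0.81480227 0.96690444] [ 0.27357857  0.85905603 -0.40950056 -0.13959513] 424.05216424367563
top [ 0.2225974  -0.01788323  1.47178894] [ 0.71511789 -0.69083584  0.07507223 -0.07560693] 506.86691011000596
0.1 [ 0.17912979 -0.59844629  0.23584487] [ 9.89445435e-01  1.44904607e-01 -1.12645684e-04 -6.10475032e-04] 0.014
```

View pics/scene0.png

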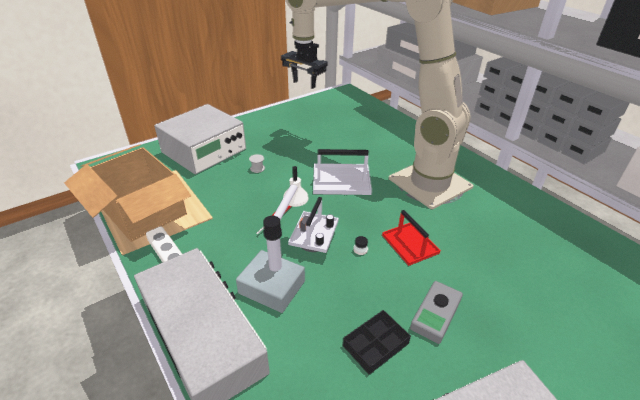

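View pics/top0.png

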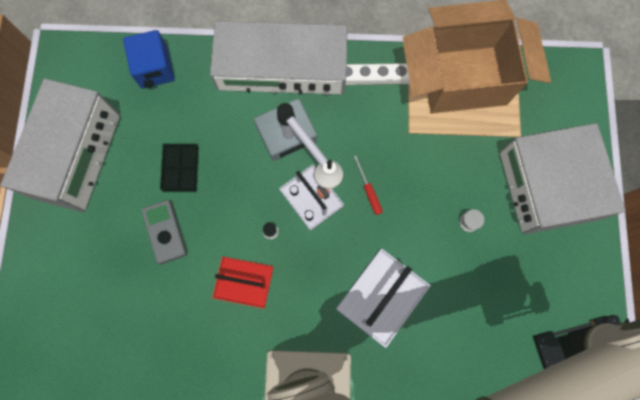

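The scene picture shows three lookalike carriers. In the top view these are a red one at (243,282), a large silver one at (385,298), and a small silver one with parts under the nozzle at (311,197). The small silver one is the target. The white nozzle is at (328,174) with its black pin at about (330,163), and the black post hub is at (286,112). Next I'll measure these and crop in close.

```bash
python3 - <<'E'
from h import *
for n in("top","scene"):
    c=np.load(n+".npy",allow_pickle=True).item(); P=cloud(c); im=c["pixels"].astype(int); z=P[...,2]
    dark=im.max(-1)<75
    if n=="top": box=(slice(90,240),slice(240,360))
    else: box=(slice(160,280),slice(225,350))
    m=np.zeros(z.shape,bool); m[box]=True
    def rep(name,k):
        k=k&m; nn,l,st,ce=cv2.connectedComponentsWithStats(k.astype(np.uint8))
        for i in range(1,nn):
            if st[i,4]<8: continue
            q=P[l==i]; a,b=q.min(0),q.max(0); pr=np.linalg.svd(q[:,:2]-q[:,:2].mean(0),full_matrices=0)[2][0]
            print(n,name,st[i,4],ce[i].round(),"mean",q.mean(0).round(3),"med",np.median(q,0).round(3),"min",a.round(3),"max",b.round(3),"dir",np.degrees(np.arctan2(pr[1],pr[0])).round(1))
    rep("pin",dark&(z>.236)&(z<.30)); rep("hub",dark&(z>.2)&(z<.236)); rep("bar",dark&(z>.11)&(z<.15)); rep("caps",dark&(z>.055)&(z<.1))
    sil=(im.min(-1)>110)&(z>.038)&(z<.065); rep("pan",sil)
    rep("white",(im.min(-1)>110)&(z>.16)&(z<.235))
    if n=="top":
        k=(z>.03)&(z<.07)&m&(P[...,0]<.66)
        print(cv2.minAreaRect(P[...,:2][sil&m].astype(np.float32)))
        save("crop_top",cv2.resize(c["pixels"][90:240,240:360],None,fx=4,fy=4,interpolation=cv2.INTER_CUBIC))
E
```

```text
top pin 124 [285. 112.] mean [0.727 0.083 0.238] med [0.726 0.084 0.238] min [0.707 0.061 0.236] max [0.749 0.101 0.243] dir 166.2
top pin 18 [329. 164.] mean [ 0.58  -0.036  0.276] med [ 0.579 -0.036  0.278] min [ 0.575 -0.038  0.261] max [ 0.587 -0.033  0.282] dir -177.8
top hub 34 [283. 107.] mean [0.741 0.087 0.234] med [0.74  0.088 0.234] min [0.727 0.073 0.231] max [0.752 0.101 0.236] dir 128.1
top hub 62 [285. 118.] mean [0.716 0.084 0.221] med [0.714 0.085 0.224] min [0.706 0.061 0.2  ] max [0.733 0.102 0.236] dir -66.5
top bar 109 [310. 189.] mean [0.548 0.011 0.136] med [0.548 0.012 0.136] min [ 0.496 -0.028  0.128] max [0.596 0.049 0.143] dir -141.1
top pan 44 [296. 104.] mean [0.824 0.063 0.063] med [0.822 0.063 0.063] min [0.808 0.047 0.059] max [0.841 0.077 0.065] dir -145.1
top pan 439 [272. 131.] mean [0.736 0.132 0.062] med [0.737 0.132 0.063] min [0.668 0.079 0.056] max [0.806 0.183 0.065] dir -156.1
top pan 161 [304. 122.] mean [0.77  0.037 0.062] med [0.774 0.036 0.063] min [0.72  0.008 0.039] max [0.812 0.07  0.065] dir -148.3
top pan 25 [294. 143.] mean [0.703 0
[... 1816 characters left out ...]
x [0.645 0.101 0.065] dir 31.9
scene pan 311 [256. 268.] mean [0.778 0.056 0.064] med [0.777 0.056 0.064] min [0.724 0.003 0.059] max [0.841 0.105 0.065] dir 37.3
scene pan 189 [293. 272.] mean [0.7   0.125 0.061] med [0.699 0.129 0.063] min [0.666 0.079 0.039] max [0.742 0.151 0.065] dir -37.0
scene pan 29 [275. 275.] mean [0.749 0.109 0.064] med [0.75  0.11  0.064] min [0.735 0.092 0.062] max [0.764 0.122 0.065] dir 69.1
scene white 599 [292. 198.] mean [0.619 0.001 0.209] med [ 0.606 -0.008  0.222] min [ 0.551 -0.063  0.164] max [0.709 0.069 0.235] dir 33.4
scene white 82 [273. 243.] mean [0.739 0.094 0.172] med [0.741 0.096 0.172] min [0.72  0.077 0.16 ] max [0.751 0.104 0.191] dir -25.9
```

View pics/crop_top.png

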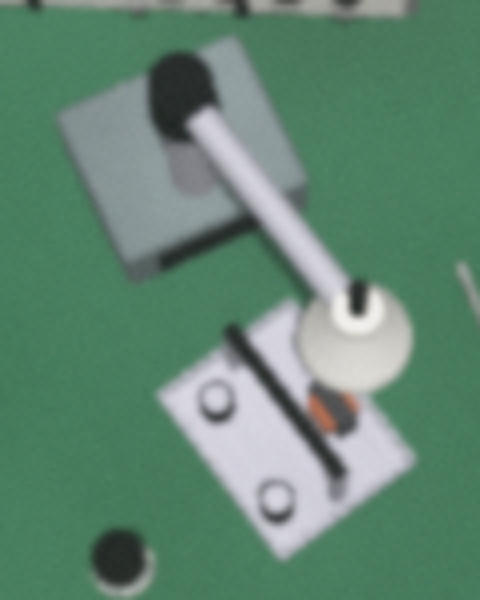

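The crop confirms the choice: the small silver carrier carries two capacitors and a transformer. The bar runs from (230,330) to (340,470) in the crop, and the nozzle pin at (358,297) is partly over it.

The pin measures about (0.581,-0.037). It is 0.19 m from the post at (0.730,0.083), which matches the given value. I'll raise the tool, turn it to the bar's yaw and travel to the pin.

Request:
{"op": "carry_out", "data": {
  "moves": [
    [0,0,-1,0,0,-0.9],
    [0,0,-1,0,0,-0.9],
    [0,0,-0.8,0,0,-0.9],
    [1,-0.28,0,0,0,0],
    [1,-0.28,0,0,0,0],
    [1,-0.28,0,0,0,0],
    [1,-0.28,0,0,0,0],
    [1,-0.28,0,0,0,0],
    [1,-0.28,0,0,0,0],
    [1,-0.28,0,0,0,0],
    [1,-0.28,0,0,0,0],
    [1,-0.28,0,0,0,0],
    [1,-0.28,0,0,0,0],
    [1,-0.28,0,0,0,0],
    [1,-0.28,0,0,0,0],
    [0,0,0,0,0,0]
  ],
  "fingers": 87,
  "force": 15
}}

```text
time: 2.1
ee_pos: [0.4743, -0.1927, 0.3483]
eef_rot: [0.944, 0.33, 0.0, -0.001]
ft_force: [-1.2, -1.1, -0.5]
width: 0.0871
grip_force: 0.0
```

Request:
{"op": "carry_out", "data": {
  "moves": [
    [1,-0.3,0,0,0,0],
    [1,-0.3,0,0,0,0],
    [0.8,-0.3,0,0,0,0],
    [0.5,-0.2,0,0,0,0],
    [0,0,0,0,0,0],
    [0,0,0,0,0,0]
  ]
}}

```text
time: 2.85
ee_pos: [0.5488, -0.0812, 0.3483]
eef_rot: [0.945, 0.327, -0.0, 0.0]
ft_force: [-0.1, -0.3, -0.6]
width: 0.0872
grip_force: 0.0
```

```bash
python3 - <<'E'
from h import *
c=viewer.camera("wrist"); save("w1",c["pixels"]); P=cloud(c); im=c["pixels"].astype(int);z=P[...,2]
s=read_state(); p=np.array(s["ee_pos"]); print(p,c["xyz"])
k=(z>.24)&(z<.29)&(im.max(-1)<90)
n,l,st,ce=cv2.connectedComponentsWithStats(k.astype(np.uint8))
for i in range(1,n):
    if st[i,4]>30: q=P[l==i]; print(st[i,4],ce[i].round(),q.mean(0).round(3),q.min(0).round(3),q.max(0).round(3), q[q[:,2]>.276].mean(0).round(3))
E
```

```text
[ 0.54883602 -0.08137724  0.34845073] [ 0.60319514 -0.03792777  0.49602179]
274 [302. 149.] [ 0.585 -0.037  0.279] [ 0.578 -0.043  0.254] [ 0.591 -0.03   0.281] [ 0.584 -0.037  0.279]
```

View pics/w1.png

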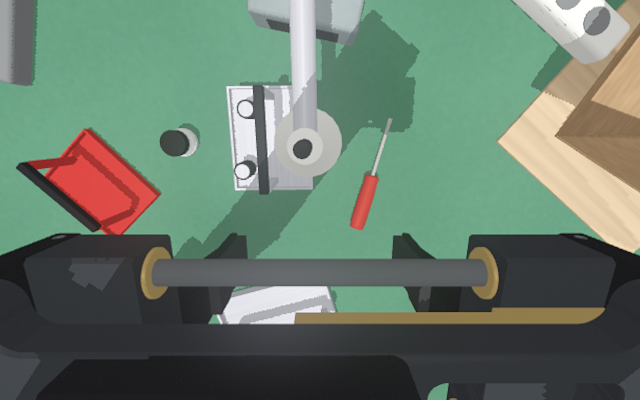

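The wrist view shows the pin at pixel (302,149), which is (0.584,-0.037), with its top at 0.280 as given. The carrier bar is at (261,140). I'll centre over the pin, descend and grip.

Request:
{"op": "carry_out", "data": {
  "moves": [
    [0.7,-0.2,0,0,0,0],
    [0.68,-0.12,0,0,0,0],
    [0,0,0,0,0,0],
    [0,0,0.8,0,0,0],
    [0,0,0.8,0,0,0],
    [0,0,0.65,0,0,0],
    [0,0,0,0,0,0]
  ]
}}

```text
time: 3.78
ee_pos: [0.5833, -0.0375, 0.257]
eef_rot: [0.945, 0.327, -0.002, -0.0]
ft_force: [-0.1, 0.5, 0.5]
width: 0.0871
grip_force: 0.0
```

Request:
{"op": "carry_out", "data": {
  "moves": [
    [0,0,0,0,0,0],
    [0,0,0,0,0,0],
    [0,0,0,0,0,0],
    [0,0,0,0,0,0],
    [0,0,0,0,0,0],
    [0,0,0,0,0,0]
  ],
  "fingers": 0,
  "force": 12
}}

```text
time: 4.53
ee_pos: [0.5847, -0.0355, 0.2585]
eef_rot: [0.945, 0.328, -0.0, 0.0]
ft_force: [0.0, -0.5, 0.4]
width: 0.0348
grip_force: 0.0
```

Request:
{"op": "carry_out", "data": {
  "moves": [
    [0,0,0,0,0,0],
    [0,0,0,0,0,0],
    [0,0,0,0,0,0],
    [0,0,0,0,0,0],
    [0,0,0,0,0,0]
  ]
}}

```text
time: 5.15
ee_pos: [0.5847, -0.0355, 0.2586]
eef_rot: [0.945, 0.328, 0.0, 0.0]
ft_force: [-1.0, -0.8, 0.5]
width: 0.0138
grip_force: 12.0
```

The pin is gripped: the fingers read 13.8 mm open at 12 N. Now I'll swing it counterclockwise along the 190 mm arc.

Request:
{"op": "carry_out", "data": {
  "moves": [
    [0.03,0.455,0,0,0,0],
    [0.075,0.45,0,0,0,0],
    [0.115,0.44,0,0,0,0],
    [0.16,0.43,0,0,0,0],
    [0.2,0.41,0,0,0,0],
    [0,0,0,0,0,0]
  ]
}}

```text
time: 5.9
ee_pos: [0.6582, -0.0906, 0.2586]
eef_rot: [0.945, 0.327, 0.001, 0.0]
ft_force: [0.9, -0.8, 2.0]
width: 0.0137
grip_force: 12.0
```

Request:
{"op": "carry_out", "data": {
  "moves": [
    [0.24,0.39,0,0,0,0],
    [0.275,0.365,0,0,0,0],
    [0.31,0.335,0,0,0,0],
    [0.34,0.305,0,0,0,0],
    [0.37,0.27,0,0,0,0],
    [0,0,0,0,0,0],
    [0,0,0,0,0,0]
  ]
}}

```text
time: 6.78
ee_pos: [0.7464, -0.1043, 0.2585]
eef_rot: [0.945, 0.328, 0.0, 0.0]
ft_force: [1.1, -1.2, -0.2]
width: 0.0139
grip_force: 12.0
```

Request:
{"op": "carry_out", "data": {
  "moves": [
    [0,0,0,0,0,0],
    [0,0,0,0,0,0],
    [0,0,0,0,0,0],
    [0,0,0,0,0,0],
    [0,0,0,0,0,0]
  ],
  "fingers": 87
}}

```text
time: 7.4
ee_pos: [0.7465, -0.104, 0.2586]
eef_rot: [0.945, 0.328, 0.0, 0.0]
ft_force: [0.4, -0.5, -0.1]
width: 0.0556
grip_force: 0.0
```

Request:
{"op": "carry_out", "data": {
  "moves": [
    [0,0,-1,0,0,0],
    [0,0,-1,0,0,0],
    [0,0,-0.5,0,0,0],
    [-1,0,0,0,0,0],
    [-1,0,0,0,0,0],
    [-1,0,0,0,0,0],
    [-1,0,0,0,0,0],
    [-1,0,0,0,0,0],
    [0,0,0,0,0,0],
    [0,0,0,0,0,0]
  ]
}}

```text
time: 8.65
ee_pos: [0.5897, -0.2274, 0.3588]
eef_rot: [0.945, 0.328, 0.0, 0.0]
ft_force: [-0.4, 0.3, 0.7]
width: 0.087
grip_force: 0.0
```

```bash
python3 - <<'E'
from h import *
s=read_state(); print(s["time"],s["ee_pos"],np.round(s["joint_positions"],2))
for n in("top","scene","wrist"):
    c=viewer.camera(n); np.save(n+"2.npy",c,allow_pickle=True); save(n+"2",c["pixels"]); P=cloud(c); im=c["pixels"].astype(int);z=P[...,2]
    near=(abs(P[...,0]-.55)<.12)&(abs(P[...,1]-.01)<.12)
    for nm,k in(("bar",near&(z>.115)&(z<.15)&(im.max(-1)<80)),("pan",near&(z>.036)&(z<.062)),("pin",(im.max(-1)<90)&(z>.245)&(z<.285)&(P[...,0]>.65))):
        l=cv2.connectedComponentsWithStats(k.astype(np.uint8)); 
        for i in range(1,l[0]):
            if l[2][i,4]<25: continue
            q=P[l[1]==i]; print(n,nm,len(q),l[3][i].round(),q.mean(0).round(4),q.min(0).round(3),q.max(0).round(3))
            (a,b),(w,h),t=cv2.minAreaRect((q[:,:2]*1000).astype(np.float32)); print("  rect",round(a,1),round(b,1),round(w,1),round(h,1),round(t,1))
E
```

```text
8.65 [ 0.58968567 -0.22737926  0.35876082] [ 0.7   0.37 -0.58  1.2   0.2   1.62 -0.73]
top bar 127 [310. 189.] [0.5483 0.0113 0.1356] [ 0.497 -0.031  0.129] [0.597 0.051 0.142]
  rect 547.1 10.0 124.6 8.4 39.1
top pan 1639 [311. 198.] [0.5447 0.0091 0.0457] [ 0.453 -0.083  0.036] [0.64  0.1   0.062]
  rect 546.9 8.1 151.2 121.5 38.5
top pan 102 [271. 229.] [0.4489 0.1188 0.0447] [0.43  0.106 0.036] [0.467 0.13  0.052]
  rect 449.0 117.3 37.1 23.1 3.8
top pin 33 [359. 105.] [ 0.7382 -0.106   0.2725] [ 0.734 -0.111  0.251] [ 0.746 -0.101  0.284]
  rect 739.8 -106.8 10.4 11.3 64.0
scene bar 127 [313. 211.] [0.5525 0.0125 0.135 ] [ 0.497 -0.035  0.127] [0.601 0.051 0.141]
  rect 547.7 7.8 131.0 12.0 38.8
scene pan 1048 [313. 234.] [0.5554 0.0166 0.0471] [ 0.455 -0.085  0.037] [0.644 0.103 0.062]
  rect 548.8 8.2 155.4 120.5 38.4
scene pan 67 [360. 240.] [0.4527 0.1196 0.0449] [0.432 0.106 0.037] [0.473 0.13  0.051]
  rect 452.3 117.8 24.2 40.8 89.8
scene pin 53 [233. 178.] [ 0.7444 -0.104   0.2655] [ 0.738 -0.11   0.245] [ 0.75  -0.099  0.284]
  rect 743.9 -105.0 9.3 11.7 60.2
wrist bar 1447 [145.  89.] [0.5512 0.009  0.1342] [ 0.495 -0.035  0.124] [0.601 0.052 0.138]
  rect 548.0 8.5 126.8 13.4 38.6
wrist pan 382 [134.  81.] [0.5309 0.0691 0.0515] [0.488 0.036 0.045] [0.573 0.102 0.056]
  rect 529.2 68.5 103.6 7.0 37.1
wrist pan 6218 [186.  96.] [0.5585 0.0012 0.0452] [ 0.454 -0.085  0.038] [0.644 0.082 0.062]
  rect 549.2 9.1 149.8 121.3 38.1
wrist pan 469 [ 84. 105.] [0.4523 0.1175 0.0435] [0.43  0.105 0.036] [0.471 0.13  0.047]
  rect 450.6 117.4 40.1 25.1 0.6
```

The nozzle pin now stands at (0.745,-0.105), about 0.23 m from the carrier. All three views put the carrier at (0.548,0.0085) with yaw 38.5°, unmoved. I'll check the transformer's position to find the balance point along the bar.

```bash
python3 - <<'E'
from h import *
t=np.radians(38.5); ex=np.array([np.cos(t),np.sin(t)]); ey=np.array([-ex[1],ex[0]])
for n in("top","wrist","scene"):
    c=np.load(n+"2.npy",allow_pickle=True).item(); P=cloud(c); d=P[...,:2]-[.548,.0085]; x=d@ex; y=d@ey; z=P[...,2]
    for nm,k in(("tr",(y<-.012)),("caps",(y>.012))):
        k=k&(abs(x)<.056)&(abs(y)<.055)&(z>.066)&(z<.09)
        l=cv2.connectedComponentsWithStats(k.astype(np.uint8))
        for i in range(1,l[0]):
            if l[2][i,4]>8:
                m=l[1]==i; print(n,nm,m.sum(),"x",x[m].min().round(3),x[m].max().round(3),"y",y[m].min().round(3),y[m].max().round(3))
s=read_state(); q=R.from_quat(s["eef_rot"]); print(q.as_matrix().round(3))
for off in(0,-.005): print(q.inv().apply(np.array([.548,.0085,.125])+off*np.r_[ex,0]-s["ee_pos"])/.04)
E
```

```text
top tr 132 x -0.032 0.01 y -0.048 -0.018
top caps 65 x 0.029 0.055 y 0.02 0.044
top caps 67 x -0.055 -0.033 y 0.03 0.053
wrist tr 585 x -0.029 0.01 y -0.05 -0.02
wrist caps 84 x 0.032 0.054 y 0.018 0.026
wrist caps 148 x -0.053 -0.03 y 0.037 0.052
scene tr 72 x -0.031 0.013 y -0.05 -0.027
scene caps 60 x -0.055 -0.028 y 0.027 0.051
scene caps 52 x 0.026 0.055 y 0.017 0.042
[[ 0.784  0.621  0.   ]
 [ 0.621 -0.784  0.001]
 [ 0.    -0.001 -1.   ]]
[ 2.81952331 -5.25857294  5.83765464]
[ 2.69452362 -5.25829775  5.83759672]
```

Request:
{"op": "carry_out", "data": {
  "moves": [
    [0.5,-0.9,0,0,0,0],
    [0.5,-0.9,0,0,0,0],
    [0.5,-0.9,0,0,0,0],
    [0.5,-0.9,0,0,0,0],
    [0.5,-0.9,0,0,0,0],
    [0.27,-0.76,0,0,0,0],
    [0,0,1,0,0,0],
    [0,0,1,0,0,0],
    [0,0,1,0,0,0],
    [0,0,0.7,0,0,0],
    [0,0,0,0,0,0],
    [0,0,0,0,0,0]
  ]
}}

```text
time: 10.3
ee_pos: [0.5469, 0.0066, 0.2118]
eef_rot: [0.945, 0.328, 0.001, 0.0]
ft_force: [-0.2, -0.1, 0.8]
width: 0.0865
grip_force: 0.0
```

```bash
python3 - <<'E'
from h import *
s=read_state(); q=R.from_quat(s["eef_rot"]); t=np.radians(38.5); print(s["time"],s["ee_pos"])
print(q.inv().apply(np.array([.548-.002*np.cos(t),.0085-.002*np.sin(t),.125])-s["ee_pos"])/.04, (q.as_matrix()[:,2]).round(4), np.degrees(np.arctan2(*q.as_matrix()[[1,0],0])))
c=viewer.camera("wrist"); P=cloud(c); k=(P[...,2]>.115)&(P[...,2]<.145)&(c["pixels"].max(-1)<80)&(abs(P[...,0]-.548)<.07)&(abs(P[...,1]-.0085)<.07)
print(k.sum(),cv2.minAreaRect((P[k][:,:2]*1000).astype(np.float32)))
E
```

```text
10.3 [0.54687468 0.00661419 0.21184449]
[-1.55528250e-03 -2.09250060e-02  2.17109779e+00] [ 1.5e-03  3.0e-04 -1.0e+00] 38.31307745274193
996 ((547.5955200195312, 9.539237976074219), (128.07589721679688, 10.671758651733398), 38.579864501953125)
```

Aligned to within about 1 mm. I'll descend and close on the bar.

Request:
{"op": "carry_out", "data": {
  "moves": [
    [0,-0.02,0.7,0,0,0],
    [0,0,0.7,0,0,0],
    [0,0,0.5,0,0,0],
    [0,0,0.27,0,0,0],
    [0,0,0,0,0,0],
    [0,0,0,0,0,0]
  ]
}}

```text
time: 11.1
ee_pos: [0.5464, 0.0067, 0.1249]
eef_rot: [0.945, 0.328, 0.001, 0.0]
ft_force: [-0.1, 0.4, 0.6]
width: 0.0872
grip_force: 0.0
```

Request:
{"op": "carry_out", "data": {
  "moves": [
    [0,0,0,0,0,0],
    [0,0,0,0,0,0],
    [0,0,0,0,0,0],
    [0,0,0,0,0,0],
    [0,0,0,0,0,0],
    [0,0,0,0,0,0],
    [0,0,0,0,0,0],
    [0,0,0,0,0,0],
    [0,0,0,0,0,0],
    [0,0,0,0,0,0],
    [0,0,0,0,0,0],
    [0,0,0,0,0,0],
    [0,0,0,0,0,0],
    [0,0,0,0,0,0]
  ],
  "fingers": 0,
  "force": 20
}}

```text
time: 12.85
ee_pos: [0.5456, 0.0067, 0.1237]
eef_rot: [0.945, 0.328, -0.0, -0.0]
ft_force: [-0.7, 1.2, -1.6]
width: 0.0119
grip_force: 20.0
```

Request:
{"op": "carry_out", "data": {
  "moves": [
    [0,0,0,0,0,0],
    [0,0,0,0,0,0],
    [0,0,0,0,0,0]
  ],
  "force": 50
}}

```text
time: 13.22
ee_pos: [0.5456, 0.0066, 0.1237]
eef_rot: [0.945, 0.328, -0.0, 0.0]
ft_force: [0.0, 1.6, -1.8]
width: 0.0114
grip_force: 50.0
```

Request:
{"op": "carry_out", "data": {
  "moves": [
    [0,0,-0.05,0,0,0],
    [0,0,-0.1,0,0,0],
    [0,0,-0.15,0,0,0],
    [0,0,-0.15,0,0,0],
    [0,0,-0.1,0,0,0],
    [0,0,-0.05,0,0,0],
    [0,0,0,0,0,0],
    [0,0,0,0,0,0]
  ]
}}

```text
time: 14.22
ee_pos: [0.5455, 0.0066, 0.1476]
eef_rot: [0.945, 0.328, -0.0, -0.0]
ft_force: [0.3, 0.3, -5.0]
width: 0.0113
grip_force: 50.0
```

```bash
cat > tilt.py <<'E'
from h import *
s=read_state(); print(s["time"],s["ee_pos"],s["ft_force"],s["torque"])
p=np.array(s["ee_pos"]); out=[]
for n in("scene","top"):
    c=viewer.camera(n); P=cloud(c); im=c["pixels"].astype(int)
    d=P-p; h=d[...,2]+.085
    k=(abs(h-.004)<.022)&(np.hypot(d[...,0],d[...,1])<.1)&(im.min(-1)>120)
    Q=P[k]
    for _ in range(6):
        A=np.c_[Q[:,:2]-p[:2],np.ones(len(Q))]; a=np.linalg.lstsq(A,Q[:,2],rcond=None)[0]; e=abs(A@a-Q[:,2]); Q=Q[e<max(.003,np.median(e)*1.5)]
    print(n,len(Q),"slope",a.round(3))
    if n=="scene": save("s%d"%(s["time"]*100),cv2.resize(c["pixels"][130:280,200:400],None,fx=4,fy=4))
E
python3 tilt.py
```

```text
14.225 [0.54552607 0.0065804  0.14755667] [ 0.29531185  0.32755734 -4.97009156] [ 0.01106752 -0.01013251  0.00587299]
scene 603 slope [0.    0.002 0.069]
top 19 slope [-0.205  0.436  0.046]
```

The scene view fits the pan as level, and the load is about 5 N. I'll lift the rest of the way.

Request:
{"op": "carry_out", "data": {
  "moves": [
    [0,0,-0.05,0,0,0],
    [0,0,-0.1,0,0,0],
    [0,0,-0.2,0,0,0],
    [0,0,-0.25,0,0,0],
    [0,0,-0.3,0,0,0],
    [0,0,-0.3,0,0,0],
    [0,0,-0.25,0,0,0],
    [0,0,-0.2,0,0,0],
    [0,0,-0.15,0,0,0],
    [0,0,-0.1,0,0,0],
    [0,0,-0.05,0,0,0],
    [0,0,0,0,0,0],
    [0,0,0,0,0,0],
    [0,0,0,0,0,0],
    [0,0,0,0,0,0],
    [0,0,0,0,0,0]
  ]
}}

```text
time: 16.32
ee_pos: [0.5457, 0.0066, 0.2257]
eef_rot: [0.945, 0.328, 0.0, 0.0]
ft_force: [0.1, 0.7, -4.7]
width: 0.011
grip_force: 50.0
```

```bash
python3 tilt.py; cp pics/s16*.png pics/final.png; ls pics
```

```text
16.325 [0.54566562 0.00656793 0.2257212 ] [ 0.07146608  0.70679302 -4.70988659] [-0.0036294  -0.02509759 -0.03999743]
scene 613 slope [0.002 0.005 0.147]
top 9 slope [0.268 0.582 0.099]
crop_top.png
final.png
s1422.png
s1632.png
scene0.png
scene2.png
top0.png
top2.png
w1.png
wrist2.png
```

View pics/final.png

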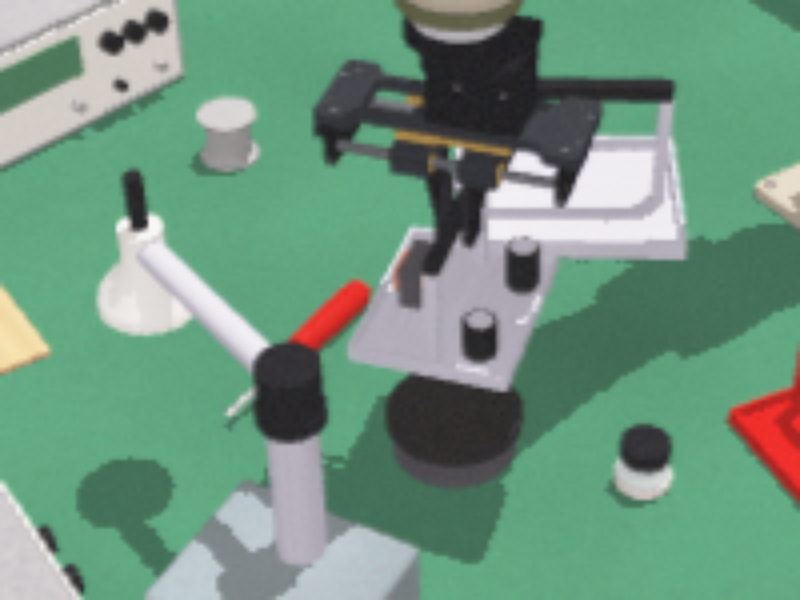

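The picture shows the carrier held level above the stand (450,420), with both capacitors (478,335) and (522,263) and the transformer (410,275) upright. The nozzle (145,270) is well clear. I'm handing in.

```bash
python3 -c "
from bench import r
print(r.close_job())"
```

```text
the job is handed in; nothing more can be done
None
```

The job is handed in: the nozzle is parked about 0.23 m to the side of the carrier, and the gripper is holding the carrier level about 10 cm above the stand with all three parts upright; no pass/fail verdict came back.

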